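# Stand the fallen vial back in the carrier and lift the carrier level

## Task

One of the four clear white-capped vials has fallen out of the white carrier and lies on the bench: stand it, cap up, on the empty end seat in line with the other three and let go of it. Then take the carrier by its blue grip bar and lift it level, all four vials standing in it, about 12 cm clear of the bench, and finish holding it still up there. Do not knock over the other vials or push the loose things around them about.

Things in the scene. Friction and masses are not known exactly. Their poses are not given: they have to be found in the camera images.
- carrier: white plastic vial carrier, loose, 84 x 336 mm, about 0.3 kg empty; origin at the centre of its underside, y along it, z up. A lane along y between low rims (62 mm apart inside, tops 16 mm above the underside; lane floor 8 mm) has grey round seats at y = +135, +60, -60, -135 mm. Two thin steel posts in the middle (y = +-26 mm) carry a blue grip bar with black stripes
- grip_bar (a point): centre of the blue grip bar, 125 mm above the carrier's underside; axes as the carrier's; the bar is 24 mm thick (x), 90 mm long (y), 26 mm high
- empty_seat (a point): centre of the carrier's empty end seat (its -y end), on the lane floor; the next vial stands 75 mm from it
- fallen_vial: the vial lying on the bench on its side: clear, 39 mm diameter, 73 mm tall, with a white screw cap 43 mm in diameter on the top 19 mm, 0.05 kg; origin at the centre of its base, its z axis runs along the vial to the cap (within 4 degrees of level while it lies; the axis is then 18 mm above the bench at the base, 21 mm at the cap). It rolls easily
- vial_a: far-end standing clear vial with a white screw cap, same as fallen_vial (glass 39 mm diameter, cap 43 mm, 73 mm tall); origin at the centre of its base, z up through the cap
- vial_b: second standing clear vial with a white screw cap, same as fallen_vial (glass 39 mm diameter, cap 43 mm, 73 mm tall); origin at the centre of its base, z up through the cap
- vial_c: third standing clear vial with a white screw cap, same as fallen_vial (glass 39 mm diameter, cap 43 mm, 73 mm tall); origin at the centre of its base, z up through the cap
- seat_a (a point): seat of vial_a on the lane floor, at y = +135 mm of the carrier
- seat_b (a point): seat of vial_b, y = +60 mm
- seat_c (a point): seat of vial_c, y = -60 mm
- timer: bystander, loose: flat white bench timer 68 x 60 x 15 mm; origin at the centre of its underside
- tube_rack: bystander, loose: orange micro-tube rack 52 x 112 x 46 mm, long side along its y; origin at the centre of its underside
- carton: bystander, loose: small blue and white carton 52 x 76 x 42 mm, long side along its y; origin at the centre of its underside
Mind the look-alikes: they are no part of the job. What is shaped like the vial_a but pink or turquoise is not meant.

How it is judged:
On the way:
1. the fallen vial stands cap up on the empty seat of the carrier, let go, the carrier still on the bench (distance between vial_a and seat_a below 0.028 m and angle between each of vial_a, vial_b, vial_c, fallen_vial's own z axis and vertical below 0.15 rad and distance between vial_b and seat_b below 0.028 m and distance between vial_c and seat_c below 0.028 m and distance between fallen_vial and empty_seat below 0.028 m and contact force between fallen_vial and the fingers below 0.1 N and height (world z) of carrier below 0.008 m), for 0.2 s.
At the end, for the whole second after the job is handed in: the fingers hold the carrier by its grip bar, its underside at least 80 mm above the bench, tilted less than 0.1 rad and still (under 30 mm/s), touching no bystander; each of the four vials stands upright (within 0.15 rad) within 28 mm of its seat's centre (height (world z) of carrier above 0.08 m and angle between carrier's own z axis and vertical below 0.1 rad and linear speed of carrier below 0.03 m/s and angular speed of carrier below 0.15 rad/s and contact force between carrier and the fingers above 2 N and distance between the grasp point and grip_bar below 0.06 m and distance between vial_a and seat_a below 0.028 m and angle between each of vial_a, vial_b, vial_c, fallen_vial's own z axis and vertical below 0.15 rad and distance between vial_b and seat_b below 0.028 m and distance between vial_c and seat_c below 0.028 m and distance between fallen_vial and empty_seat below 0.028 m and contact force between carrier and timer below 0.1 N and contact force between carrier and tube_rack below 0.1 N and contact force between carrier and carton below 0.1 N); the arm keeps its last pose, push and grip.
It fails at once if the carrier is tipped by more than 0.25 rad (angle between carrier's own z axis and vertical above 0.25 rad).
It fails at once if a standing vial is knocked over (angle between any of vial_a, vial_b, vial_c's own z axis and vertical above 0.5 rad).
It fails at once if a loose bystander is pushed more than 40 mm (distance of any of timer, tube_rack, carton from where it was at the start of the episode above 0.04 m).
It also fails if it takes over 59 s, if anything falls off the work surface, if the arm or the gripper's body presses on something with over 40 N, if the wrist force passes 120 N, or if a joint passes its speed limit or range.

## Robot

A 6-joint arm with a two-finger parallel gripper is mounted at the origin on a cart in front of the work surface, level with it; the furniture and walls round the work are solid. World frame = base frame: x ahead of the robot, y to its left, z up, the work surface at z = 0. Lengths are in m, angles in rad, forces in N, time in s.
With the tool pointing down it reaches from about 0.3 to 0.825 m from the base axis. Payload 5.4 kg.
Tool frame: the origin (TCP) lies on the front face of the gripper's body, between the roots of the fingers; the fingertips stand 88 mm ahead of it and the grasp point (between the pads) lies 69 mm ahead of it; z points along the fingers, y is the direction in which the jaws open and shut (so a half turn about z gives the same grasp; the last joint's range is limited). The gripper opens to 92 mm and grips with 3 to 60 N. Pads are 20 mm wide; open, the fingers measure 128 mm over their backs; the gripper's body (75 mm by 189 mm) begins 69 mm behind the grasp point.
Start: joints at [0.93, 0.158, 1.597, -0, 1.386, -0.21], TCP at [0.24, 0.522, 0.303] pointing down, gripper open.
Joint ranges: [-2.91, 2.91], [-0.94, 2.29], [0.18, 2.7], [-1.29, 4.43], [0.17, 2.64], [-3, 3]. Speed limits (rad/s): [2.57, 2.57, 3.14, 3.14, 3.14, 3.14].

## Interface

Orientations are given as a rotation vector (axis times angle).
In Python, from plant import bot gives the robot as it stands. The module is installed in compiled form; this text tells all that it offers.
- The arm moves only by the tool play_rows, never from a script. Its arguments are lists of equal length, an entry for each row: "slide": the shift along the world's x, y, z in m, a list of three; "rot": the turn, a rotation vector about the world's x, y, z in rad, a list of three; "gripper": the opening, from -1 (shut) to 1 (fully open). A call has 1 to 5 rows; each row shifts and turns the commanded pose from where the row before left it; what a row does not reach is not made up. A row lasts 1/8 s, in which the tool goes at most 62.5 mm and 10.7 degrees, less where a joint would pass 70% of its speed; a pose out of reach is approached as far as the arm can. A call is refused whole if a number of a shift passes 0.0625 or a number of a turn 0.188, either way. A call with a gripper value outside its range is refused whole. The fingers move at their own pace and stop on an object; "squeeze" is the grip in N (left out, the last holds). Time passes only in rows, so rows that do not move let the fingers close. It gives the time, the measured TCP pose, the force and the opening at its end, in the units of the state.
- bot.get_obs(): the state, without advancing time (a new reading comes with each control period).
- bot.camera(name): name is "side" or "top" or "wrist"; returns the picture (400x640x3 uint8, red, green, blue); there is no depth.
- bot.camera_info(name): a dict with "vfov" (degrees; the focal length in pixels is half the picture's height over the tangent of half this angle, whatever the lens; pixels are square), "cx", "cy" (the principal point, pixels), "R" (3x3) and "t" (3): a world point X has camera coordinates R X + t; the wrist camera has in their place "hand_eye" (4x4, takes a point from camera to tool coordinates, whose origin is the TCP and whose axes are the flange's). Camera axes: x right, y down, z forward; pixel columns grow to the right and rows downward; lengths in m; the calibration is good to about 2 mm. The wrist camera is an equidistant fisheye: a pixel r from the principal point sees the ray r / f radians off the axis. A picture is of the moment at which its call begins: read the wrist's pose just before it. camera_info takes no time and is no camera call.
- bot.close_job(): hands the job in, once; it reports no verdict.
Trained networks look in the newest picture that a camera, given by its name, has taken for a name from the list of things; names that differ only in an ending like _2 or _b are one class to them, and where a whole thing is asked for, a point or a joint stands for the part that bears it (a point fixed in the world has none). Each returns a list of dicts, best first, with "conf" (0 to 1); they miss things now and then, are a little off and sometimes report something else, mostly with a low value. They report only what shows in the picture. A call takes as long as a camera call. They do not tell look-alikes from the thing itself.
- bot.masks_of(camera, target): "region" (400x640 bool, what is visible of it).
- bot.place_of(camera, target): "location" ([x, y, z] in m, in world coordinates, good to about 4 mm: a listed point, or the origin of a listed thing).
The state is a dict: "clock": time; "q": joint angles; "joint_velocities": joint speeds; "tau": joint torques, N m; "tcp_pos": TCP position; "ee_rot": TCP orientation; "contact_force": force on the tool from outside, world axes, zero at the start; "moment": the same for the moment, N m; "opening": finger opening in m.
Only numpy, scipy, OpenCV 4.12 (cv2) and the standard library are available. Lean on these libraries where they do the work, as an engineer would, in place of code of your own. Each camera call takes 0.05 s, during which the arm holds its last target.

## Working session

There is one attempt and no reset: what is moved stays moved. The work goes in short steps, Python scripts to look and compute and a tool call to move; the robot and the scene stay as the last step left them, time stands still between calls to the robot, and variables do not carry over. Pictures are saved under pics/ and viewed, and the job is handed in when it is done.

Besides the shell and the picture viewer there is one more tool, called after "Request:" by a JSON object that holds its "op" and its "data", one argument or row to a line. play_rows: Moves the arm, as the interface text tells. Its arguments: {"type":"object","properties":{"slide":{"type":"array"},"rot":{"type":"array"},"gripper":{"type":"array"},"squeeze":{"type":"number"}},"required":["slide","rot","gripper"]}

```bash
mkdir -p pics; python3 - <<'E'
from plant import bot
import cv2
print({k:(v.round(3).tolist() if hasattr(v,'round') else v) for k,v in bot.get_obs().items()})
for n in ["side","top","wrist"]:
    im=bot.camera(n); cv2.imwrite(f"pics/{n}0.png",im[:,:,::-1])
    for t in ["carrier","grip_bar","empty_seat","fallen_vial","seat_a","seat_c","timer","tube_rack","carton"]:
        try: print(n,t,[(d['location'].round(3).tolist() if hasattr(d['location'],'round') else d['location'],round(d['conf'],2)) for d in bot.place_of(n,t)])
        except Exception as e: print(n,t,e)
    if n!="wrist": print(bot.camera_info(n))
print(bot.get_obs()["clock"])
E
```

```text
{'clock': 0.0, 'q': [0.93, 0.159, 1.598, -0.0, 1.386, -0.21], 'joint_velocities': [-0.001, -0.0, 0.001, -0.001, -0.0, 0.001], 'tau': [-0.0, -38.556, -32.211, 0.07, 0.038, -0.0], 'tcp_pos': [0.24, 0.522, 0.302], 'ee_rot': [-0.671, -3.068, 0.003], 'contact_force': [-1.172, 0.367, 0.065], 'moment': [0.001, -0.028, 0.004], 'opening': 0.09199863321472461}
side carrier [([0.5608, 0.0764, 0.0009], 0.77), ([0.4381, 0.3742, 0.0001], 0.2)]
side grip_bar [([0.5622, 0.0786, 0.125], 0.94)]
side empty_seat [([0.589, -0.056, 0.0069], 0.9), ([0.3836, -0.0618, -0.0013], 0.46)]
side fallen_vial [([0.418, -0.376, 0.0179], 0.64)]
side seat_a [([0.5498, 0.1341, 0.0128], 0.86), ([0.5719, 0.016, 0.0105], 0.86), ([0.5306, 0.2055, 0.0097], 0.85)]
side seat_c [([0.5498, 0.1341, 0.0128], 0.86), ([0.5719, 0.016, 0.0105], 0.86), ([0.5306, 0.2055, 0.0097], 0.85)]
side timer [([0.4386, 0.3804, 0.0015], 0.8)]
side tube_rack []
side carton [([0.3842, -0.0596, 0.0005], 0.77)]
{'vfov': 55.14580763436982, 'cx': 320.43943308779365, 'cy': 195.04692212395798, 'R': array([[-0.99996987,  0.00711255, -0.00311122],
       [ 0
[... 639 characters left out ...]
3, 0.0076], 0.68)]
top timer [([0.4364, 0.3839, 0.002], 0.61)]
top tube_rack [([0.3908, 0.2008, -0.0009], 0.8)]
top carton [([0.3835, -0.0618, 0.0006], 0.76)]
{'vfov': 48.70895350101877, 'cx': 318.32360177623525, 'cy': 201.73968425852604, 'R': array([[ 0.01911593, -0.99944476,  0.02729014],
       [-0.99141933, -0.02247861, -0.12877276],
       [ 0.12931471, -0.02459437, -0.99129855]]), 't': array([-0.01491178,  0.55756401,  1.44679618])}
wrist carrier []
wrist grip_bar []
wrist empty_seat []
wrist fallen_vial []
wrist seat_a [([0.5298, 0.2069, 0.0114], 0.76)]
wrist seat_c [([0.5298, 0.2069, 0.0114], 0.76)]
wrist timer [([0.4349, 0.3794, 0.0022], 0.77)]
wrist tube_rack []
wrist carton []
1.5
```

View images.

View pics/side0.png

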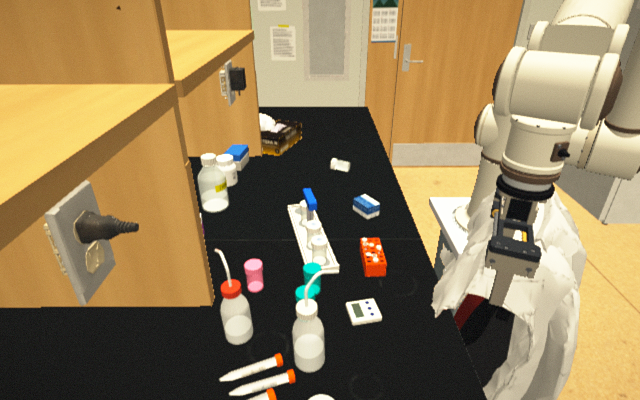

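View pics/top0.png

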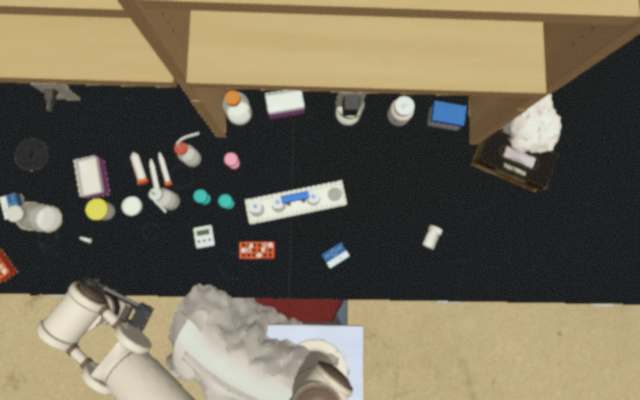

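```bash
python3 - <<'E'
import cv2,numpy as np
a=cv2.imread("pics/top0.png"); b=cv2.imread("pics/side0.png")
x=cv2.resize(a[215:260,405:460],(400,330),interpolation=cv2.INTER_CUBIC)
y=cv2.resize(b[145:185,315:365],(400,330),interpolation=cv2.INTER_CUBIC)
z=cv2.resize(a[170:270,230:360],(400,250),interpolation=cv2.INTER_CUBIC);w=cv2.resize(b[180:300,270:400],(400,250),interpolation=cv2.INTER_CUBIC)
cv2.imwrite("pics/z.png",np.vstack([np.hstack([x,y]),np.hstack([z,w])]))
E
```

```text
(no output)
```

View pics/z.png

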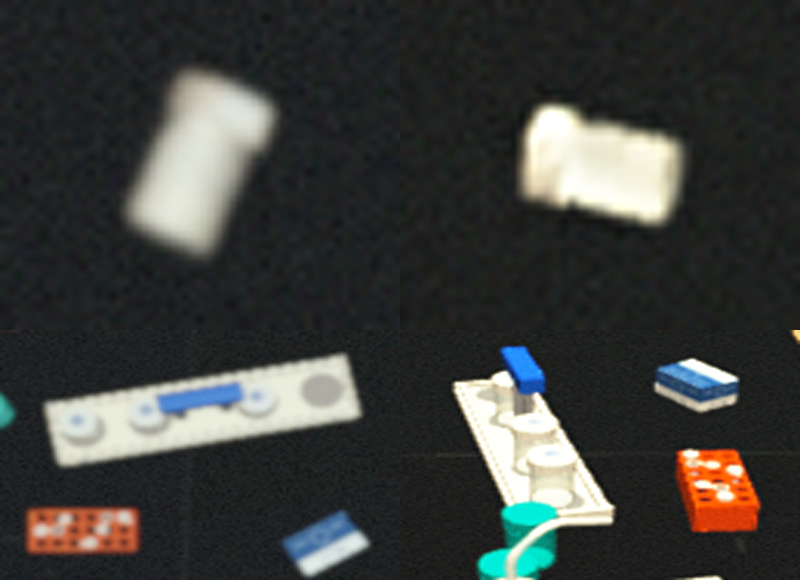

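Request:
{"op": "play_rows", "data": {
  "slide": [
    [0.014,-0.06,0],
    [0.014,-0.06,0],
    [0.014,-0.06,0],
    [0.014,-0.06,0],
    [0.014,-0.06,0]
  ],
  "rot": [
    [0,0,0],
    [0,0,0],
    [0,0,0],
    [0,0,0],
    [0,0,0]
  ],
  "gripper": [1,1,1,1,1]
}}

```text
clock: 2.12
tcp_pos: [0.3102, 0.2207, 0.3029]
ee_rot: [0.67, 3.068, 0.001]
contact_force: [1.0, 0.2, 0.6]
opening: 0.0918
```

Request:
{"op": "play_rows", "data": {
  "slide": [
    [0.014,-0.06,0],
    [0.014,-0.06,0],
    [0.014,-0.06,0],
    [0.014,-0.06,0],
    [0.014,-0.06,0]
  ],
  "rot": [
    [0,0,0],
    [0,0,0],
    [0,0,0],
    [0,0,0],
    [0,0,0]
  ],
  "gripper": [1,1,1,1,1]
}}

```text
clock: 2.75
tcp_pos: [0.3802, -0.0797, 0.3032]
ee_rot: [0.672, 3.067, -0.0]
contact_force: [0.7, 0.9, 0.2]
opening: 0.0919
```

Request:
{"op": "play_rows", "data": {
  "slide": [
    [0.014,-0.06,0],
    [0.014,-0.06,0],
    [0.014,-0.06,0],
    [0.014,-0.06,0],
    [0.0,-0.06,0]
  ],
  "rot": [
    [0,0,0],
    [0,0,0],
    [0,0,0],
    [0,0,0],
    [0,0,0]
  ],
  "gripper": [1,1,1,1,1]
}}

```text
clock: 3.38
tcp_pos: [0.4365, -0.3796, 0.3026]
ee_rot: [0.671, 3.069, 0.0]
contact_force: [1.0, 0.6, 0.3]
opening: 0.0917
```

```bash
cat > h.py <<'E'
from plant import bot
import cv2,numpy as np,json
from scipy.spatial.transform import Rotation as Ro
def st():
    o=bot.get_obs(); 
    with open('log.txt','a') as f: f.write(json.dumps([list(map(float,o['q'])),list(map(float,o['tcp_pos'])),list(map(float,o['ee_rot']))])+'\n')
    R=Ro.from_rotvec(o['ee_rot']).as_matrix()
    print('t',round(o['clock'],2),'q',np.round(o['q'],3),'p',np.round(o['tcp_pos'],4),'z',R[:,2].round(3),'y',R[:,1].round(3),'F',np.round(o['contact_force'],1),'op',round(o['opening'],4),'grasp',np.round(o['tcp_pos']+.069*R[:,2],4))
    return o,np.array(o['tcp_pos']),R
E
python3 - <<'E'
from h import *
o,p,R=st()
im=bot.camera("wrist");cv2.imwrite("pics/w1.png",im[:,:,::-1])
print(bot.camera_info("wrist"))
print(bot.place_of("wrist","fallen_vial"))
m=bot.masks_of("wrist","fallen_vial")
for d in m: print(d['conf'],d['region'].sum())
np.save('m.npy',m[0]['region']) if m else 0
E
```

```text
t 3.38 q [-0.925  0.167  1.587  0.     1.387 -2.065] p [ 0.4365 -0.3796  0.3026] z [ 0. -0. -1.] y [0.417 0.909 0.   ] F [1.  0.6 0.3] op 0.0917 grasp [ 0.4366 -0.3796  0.2336]
{'vfov': 65.70646984690485, 'cx': 315.71190024200035, 'cy': 197.99712098848974, 'hand_eye': array([[ 6.02556498e-04, -9.54535725e-01, -2.98095934e-01,
         8.47050008e-02],
       [ 9.99999696e-01,  4.27592470e-04,  6.52152560e-04,
        -4.02701314e-04],
       [-4.95039340e-04, -2.98096236e-01,  9.54535693e-01,
        -8.22395186e-02],
       [ 0.00000000e+00,  0.00000000e+00,  0.00000000e+00,
         1.00000000e+00]])}
[{'location': [0.4197, -0.3707, 0.0154], 'conf': 0.74}, {'location': [0.5753, 0.0161, 0.008], 'conf': 0.74}]
0.9 2031
0.24 5225
```

View pics/w1.png

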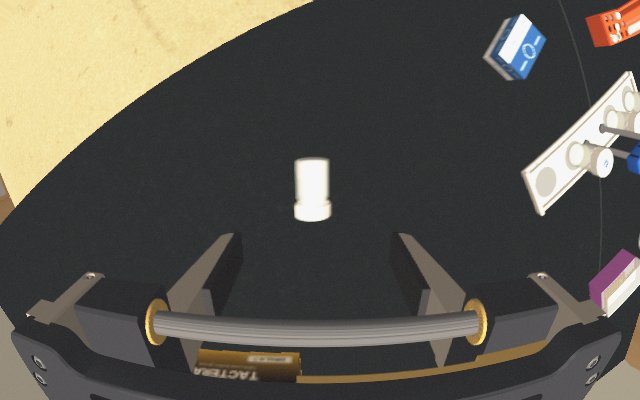

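```bash
python3 - <<'E'
from h import *
o,p,R=st()
ci=bot.camera_info("wrist"); f=200/np.tan(np.radians(ci['vfov']/2)); H=ci['hand_eye']
def w(u,v,z):
    dx,dy=u-ci['cx'],v-ci['cy']; r=np.hypot(dx,dy); th=r/f
    c=np.array([dx/r*np.sin(th),dy/r*np.sin(th),np.cos(th)])
    d=R@H[:3,:3]@c; o0=p+R@H[:3,3]
    return o0+d*(z-o0[2])/d[2]
m=np.load('m.npy'); ys,xs=np.nonzero(m); print(xs.min(),xs.max(),ys.min(),ys.max())
P=[]
for v in range(ys.min()+4,ys.max()-4,6):
    x=xs[ys==v]; a=w(x.min(),v,.02); b=w(x.max()+1,v,.02); P.append((a+b)/2); print(v,x.min(),x.max(),((a+b)/2).round(4),'width',np.linalg.norm(a-b).round(4))
P=np.array(P); c=P.mean(0); u,s,vt=np.linalg.svd(P[:,:2]-c[:2]); print('dir',vt[0],np.degrees(np.arctan2(*vt[0][::-1])))
print('base top edge',w(312,ys.min(),.035),w(312,ys.min(),.02),'cap end',w(313,ys.max(),0.0),w(313,ys.max(),0.02))
E
```

```text
t 3.52 q [-0.926  0.167  1.589 -0.     1.387 -2.063] p [ 0.4355 -0.3797  0.302 ] z [-0.001  0.001 -1.   ] y [0.421 0.907 0.   ] F [ 0.   0.6 -0.7] op 0.0921 grasp [ 0.4355 -0.3797  0.233 ]
297 331 157 221
161 298 329 [ 0.4187 -0.3743  0.02  ] width 0.0382
167 298 329 [ 0.4254 -0.3774  0.02  ] width 0.0384
173 297 329 [ 0.4318 -0.381   0.02  ] width 0.0398
179 298 329 [ 0.4388 -0.3836  0.02  ] width 0.0388
185 298 329 [ 0.4457 -0.3868  0.02  ] width 0.039
191 298 329 [ 0.4526 -0.39    0.02  ] width 0.0392
197 299 329 [ 0.4598 -0.3927  0.02  ] width 0.0382
203 297 331 [ 0.4668 -0.396   0.02  ] width 0.0434
209 298 330 [ 0.474  -0.3993  0.02  ] width 0.0412
215 298 330 [ 0.4812 -0.4026  0.02  ] width 0.0414
dir [ 0.91280958 -0.40838545] -24.103451387514422
base top edge [ 0.41110528 -0.37317981  0.035     ] [ 0.4133621  -0.37441008  0.02      ] cap end [ 0.49485584 -0.41122823  0.        ] [ 0.48776198 -0.40775702  0.02      ]
```

Request:
{"op": "play_rows", "data": {
  "slide": [
    [0.026,-0.013,-0.042],
    [0.026,-0.013,-0.042],
    [0.027,-0.012,-0.041],
    [0,0,0]
  ],
  "rot": [
    [0.065,0.146,0],
    [0.065,0.146,0],
    [0.065,0.146,0],
    [0,0,0]
  ],
  "gripper": [1,1,1,1],
  "squeeze": 15
}}

```text
clock: 4.03
tcp_pos: [0.5138, -0.4109, 0.1614]
ee_rot: [-0.559, -2.587, -0.15]
contact_force: [-0.2, 0.2, -1.4]
opening: 0.0919
```

```bash
python3 - <<'E'
from h import *
st()
im=bot.camera("wrist");cv2.imwrite("pics/w2.png",im[:,:,::-1])
E
cat log.txt
```

```text
t 4.03 q [-0.796  0.801  1.071 -0.174  1.741 -1.93 ] p [ 0.5138 -0.4109  0.1614] z [-0.437  0.203 -0.876] y [0.414 0.91  0.004] F [-0.2  0.2 -1.4] op 0.0919 grasp [ 0.4837 -0.3969  0.101 ]
[[-0.9246725436515204, 0.16726887349366582, 1.5873027893033294, 0.0003930663662435101, 1.3867069000930634, -2.0651670837392615], [0.43653679201196327, -0.3795920359137917, 0.30256208715049515], [0.6707195187891578, 3.0686578353153364, 0.0001390848013641999]]
[[-0.9260647761593409, 0.1668135090815525, 1.5890246211627292, -0.00010432481965002774, 1.3867905839054802, -2.0627241965878995], [0.43551426641503965, -0.37973334151863775, 0.3019562107222884], [-0.6763847734094629, -3.067042117561629, -0.0009370559920016916]]
[[-0.7964689165776215, 0.8014239606947405, 1.071181443428083, -0.17387193143447316, 1.7414495077988854, -1.9298041260767334], [0.513825483279625, -0.41090945430446435, 0.1614407420546889], [-0.5592295401218387, -2.5874671624032017, -0.14965283861220322]]
```

View pics/w2.png

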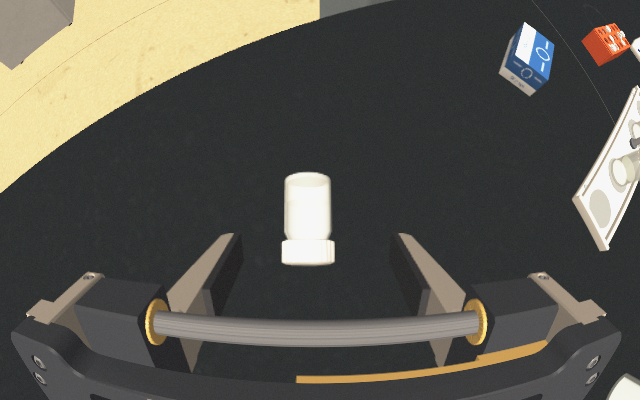

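```bash
python3 - <<'E'
from h import *
for i in range(3):
    st();bot.camera("wrist")
st()
E
```

```text
t 4.08 q [-0.797  0.788  1.072 -0.174  1.742 -1.93 ] p [ 0.5144 -0.4126  0.17  ] z [-0.429  0.195 -0.882] y [ 0.415  0.91  -0.   ] F [-0.3 -0.2  0.5] op 0.0915 grasp [ 0.4848 -0.3991  0.1091]
t 4.12 q [-0.798  0.778  1.07  -0.175  1.742 -1.93 ] p [ 0.5152 -0.4143  0.177 ] z [-0.423  0.188 -0.887] y [ 0.415  0.91  -0.005] F [ 0.1 -1.2  1.4] op 0.0922 grasp [ 0.486  -0.4013  0.1159]
t 4.17 q [-0.799  0.772  1.069 -0.175  1.742 -1.93 ] p [ 0.5157 -0.4155  0.1817] z [-0.418  0.184 -0.89 ] y [ 0.416  0.909 -0.008] F [-0.8  0.4  1.8] op 0.0916 grasp [ 0.4869 -0.4028  0.1203]
t 4.22 q [-0.799  0.768  1.069 -0.175  1.742 -1.93 ] p [ 0.5159 -0.4162  0.1842] z [-0.415  0.181 -0.891] y [ 0.416  0.909 -0.009] F [-0.2  0.3  1.3] op 0.0919 grasp [ 0.4873 -0.4037  0.1227]
```

Request:
{"op": "play_rows", "data": {
  "slide": [
    [-0.01,0.004,-0.021],
    [-0.01,0.004,-0.021],
    [-0.01,0.004,-0.021],
    [-0.007,0.003,-0.013],
    [0,0,0]
  ],
  "rot": [
    [0,0,0],
    [0,0,0],
    [0,0,0],
    [0,0,0],
    [0,0,0]
  ],
  "gripper": [1,1,1,1,1]
}}

```text
clock: 4.85
tcp_pos: [0.478, -0.4008, 0.1047]
ee_rot: [-0.572, -2.61, -0.129]
contact_force: [0.5, 0.2, 0.4]
opening: 0.0917
```

```bash
python3 - <<'E'
from h import *
st()
im=bot.camera("wrist");cv2.imwrite("pics/w3.png",im[:,:,::-1])
bot.camera("side");bot.camera("side")
st()
E
```

```text
t 4.85 q [-0.823  0.767  1.242 -0.182  1.575 -1.922] p [ 0.478  -0.4008  0.1047] z [-0.419  0.185 -0.889] y [ 0.417  0.909 -0.007] F [0.5 0.2 0.4] op 0.0917 grasp [ 0.4491 -0.388   0.0433]
t 5.0 q [-0.822  0.77   1.238 -0.182  1.576 -1.921] p [ 0.4789 -0.4014  0.104 ] z [-0.419  0.185 -0.889] y [ 0.416  0.909 -0.007] F [ 0.3 -0.3 -1.1] op 0.0917 grasp [ 0.45   -0.3886  0.0427]
```

View pics/w3.png

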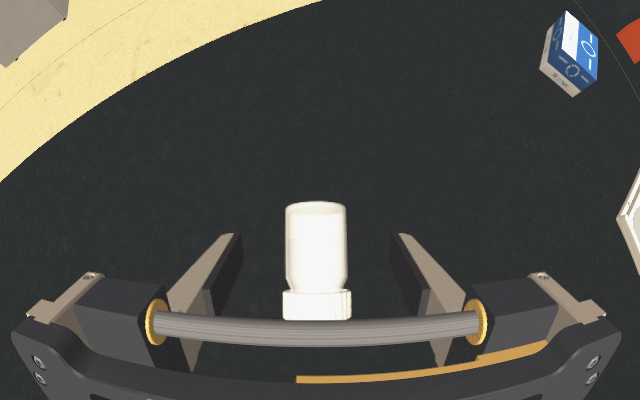

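Request:
{"op": "play_rows", "data": {
  "slide": [
    [-0.003,0.001,-0.008],
    [-0.003,0.001,-0.008],
    [0,0,0]
  ],
  "rot": [
    [0,0,0],
    [0,0,0],
    [0,0,0]
  ],
  "gripper": [1,1,1]
}}

```text
clock: 5.38
tcp_pos: [0.4714, -0.3979, 0.0842]
ee_rot: [-0.57, -2.605, -0.134]
contact_force: [0.0, -0.3, -0.1]
opening: 0.0919
```

```bash
python3 - <<'E'
from h import *
st()
E
```

```text
t 5.38 q [-0.826  0.783  1.263 -0.184  1.544 -1.92 ] p [ 0.4714 -0.3979  0.0842] z [-0.423  0.189 -0.886] y [ 0.416  0.909 -0.004] F [ 0.  -0.3 -0.1] op 0.0919 grasp [ 0.4422 -0.3848  0.0231]
```

Request:
{"op": "play_rows", "data": {
  "slide": [
    [0,0,0],
    [0,0,0],
    [0,0,0],
    [0,0,0],
    [0,0,0]
  ],
  "rot": [
    [0,0,0],
    [0,0,0],
    [0,0,0],
    [0,0,0],
    [0,0,0]
  ],
  "gripper": [0.2,-0.2,-0.4,-0.6,-1],
  "squeeze": 15
}}

```text
clock: 6.0
tcp_pos: [0.4722, -0.3986, 0.0857]
ee_rot: [-0.57, -2.607, -0.132]
contact_force: [0.2, 0.1, -0.1]
opening: 0.0438
```

```bash
python3 - <<'E'
from h import *
st()
im=bot.camera("wrist");cv2.imwrite("pics/w4.png",im[:,:,::-1])
E
```

```text
t 6.0 q [-0.826  0.781  1.262 -0.184  1.544 -1.92 ] p [ 0.4722 -0.3986  0.0857] z [-0.421  0.188 -0.887] y [ 0.416  0.909 -0.006] F [ 0.2  0.1 -0.1] op 0.0438 grasp [ 0.4431 -0.3856  0.0245]
```

View pics/w4.png

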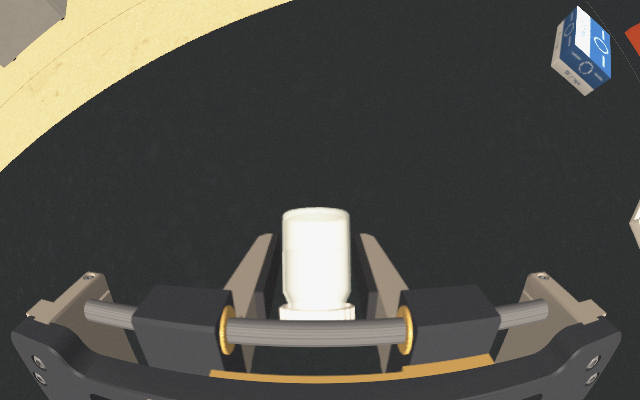

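Request:
{"op": "play_rows", "data": {
  "slide": [
    [0,0,0],
    [0,0,0],
    [0,0,0]
  ],
  "rot": [
    [0,0,0],
    [0,0,0],
    [0,0,0]
  ],
  "gripper": [-1,-1,-1]
}}

```text
clock: 6.42
tcp_pos: [0.4721, -0.3986, 0.0857]
ee_rot: [-0.57, -2.607, -0.132]
contact_force: [0.2, -0.3, 1.4]
opening: 0.0381
```

```bash
python3 - <<'E'
from h import *
st()
# kinematic fit: planar + spherical/offset model via generic params
from scipy.optimize import least_squares
L=[json.loads(l) for l in open('log.txt')]
L.append([[0.93,0.158,1.597,0,1.386,-0.21],[0.24,0.522,0.303],[-.671,-3.068,.003]])
Rz=lambda a:Ro.from_euler('z',a).as_matrix();Ry=lambda a:Ro.from_euler('y',a).as_matrix()
def fk(q,k):
    a1,h,off,a2,e,a4,L6,c=k
    p=np.array([a1,off,h])
    R=Rz(q[0]);P=R@p
    R=R@Ry(q[1]);P=P+R@[0,0,a2]
    R=R@Ry(q[2]);P=P+R@[e,0,a4]
    R=R@Rz(q[3])@Ry(q[4]);P=P+R@[0,0,L6]
    R=R@Rz(q[5]+c)
    return P,R
def res(k):
    r=[]
    for q,t,rv in L:
        P,R=fk(q,k);r+=list(P-t)+list(.3*(R-Ro.from_rotvec(rv).as_matrix()).ravel())
    return r
for c0 in (0,np.pi/2,np.pi,-np.pi/2):
    s=least_squares(lambda k:np.r_[res(k),1e-3*(k[:7]-np.array([0,.3,.1,.4,0,.45,.2]))],[0,.3,.1,.4,0,.45,.2,c0]);print(s.cost,s.x.round(3),np.abs(res(s.x)).max())
E
```

```text
t 6.42 q [-0.826  0.781  1.262 -0.184  1.544 -1.92 ] p [ 0.4721 -0.3986  0.0857] z [-0.421  0.188 -0.887] y [ 0.416  0.909 -0.005] F [ 0.2 -0.3  1.4] op 0.0381 grasp [ 0.4431 -0.3856  0.0245]
7.922411832078975e-07 [-0.     0.298  0.12   0.386  0.048  0.519  0.234  1.571] 0.0008024789545351426
7.92241183208229e-07 [-0.     0.298  0.12   0.386  0.048  0.519  0.234  1.571] 0.0008024789545362899
7.922411832078909e-07 [-0.     0.298  0.12   0.386  0.048  0.519  0.234  1.571] 0.0008024789545362513
4.680000089050282 [-0.     0.298  0.12   0.386  0.048  0.519  0.234 -1.571] 0.5461583929872244
```

```bash
cat > k.py <<'E'
from h import *
from scipy.optimize import least_squares
Rz=lambda a:Ro.from_euler('z',a).as_matrix();Ry=lambda a:Ro.from_euler('y',a).as_matrix()
K=[0,.298,.12,.386,.048,.519,.234,np.pi/2]
def fk(q,full=False):
    a1,h,off,a2,e,a4,L6,c=K
    R=Rz(q[0]);P=R@np.array([a1,off,h]);pts=[P]
    R=R@Ry(q[1]);P=P+R@[0,0,a2];pts.append(P)
    R=R@Ry(q[2]);P=P+R@[e,0,a4];pts.append(P)
    R=R@Rz(q[3])@Ry(q[4]);P=P+R@[0,0,L6]
    return (P,R@Rz(q[5]+c),pts) if full else (P,R@Rz(q[5]+c))
lo=np.array([-2.91,-.94,.18,-1.29,.17,-3]);hi=np.array([2.91,2.29,2.7,4.43,2.64,3])
def ik(p,R,q0):
    f=lambda q:np.r_[(fk(q)[0]-p)*3,(fk(q)[1]-R).ravel()]
    s=least_squares(f,np.clip(q0,lo+1e-3,hi-1e-3),bounds=(lo,hi));return s.x,np.abs(f(s.x)).max()
E
cat > plan.py <<'E'
from k import *
o,p,R=st(); q0=np.array(o['q'])
d=np.array([.9128,-.408,.03]);d/=np.linalg.norm(d);B=np.array([.414,-.373,.0185])
Bt=R.T@(B-p); dt=R.T@d; print('Bt',Bt.round(4),'dt',dt.round(3))
up=Ro.align_vectors([[0,0,1]],[d])[0].as_matrix()
T=np.array([.590,-.056,.008])
for yaw in range(-20,120,10):
    Rt=Rz(np.radians(yaw+24.1))@up@R
    pt=T-Rt@Bt
    best=None
    for s in ([-.2,0.2,1.8,0,1,-2],[-.5,.3,1.8,1,1,-2],[-.5,.3,1.8,2,1,0],[-.5,.5,1.5,-1,1,-1],[0,.5,1.5,1.5,1.5,0]):
        q,e=ik(pt,Rt,np.array(s))
        if e<1e-3:
            m=np.minimum(q-lo,hi-q).min()
            if best is None or m>best[0]: best=(m,q,e)
    print(yaw,pt.round(3),Rt[:,2].round(2),None if best is None else (round(best[0],2),best[1].round(2),[x.round(2).tolist() for x in fk(best[1],True)[2][1:]]))
E
python3 plan.py
```

```text
t 6.42 q [-0.826  0.781  1.262 -0.184  1.544 -1.92 ] p [ 0.4721 -0.3986  0.0857] z [-0.421  0.188 -0.887] y [ 0.416  0.909 -0.005] F [ 0.2 -0.3  1.4] op 0.0381 grasp [ 0.4431 -0.3856  0.0245]
Bt [ 0.0253 -0.0006  0.0889] dt [-0.873  0.009 -0.488]
-20 [ 0.529 -0.033  0.073] [ 0.82 -0.3  -0.49] (np.float64(0.35), array([-0.25,  0.3 ,  2.35,  3.3 ,  0.57,  1.5 ]), [[0.14, 0.09, 0.67], [0.34, 0.04, 0.19]])
-10 [ 0.526 -0.044  0.073] [ 0.86 -0.15 -0.49] (np.float64(0.31), array([-0.41,  0.27,  2.39,  2.78,  0.6 ,  1.77]), [[0.14, 0.07, 0.67], [0.32, -0.01, 0.19]])
0 [ 0.525 -0.056  0.073] [ 0.87 -0.   -0.49] (np.float64(0.31), array([-0.55,  0.27,  2.39,  2.33,  0.68,  1.98]), [[0.15, 0.05, 0.67], [0.32, -0.06, 0.19]])
10 [ 0.526 -0.067  0.073] [ 0.86  0.15 -0.49] (np.float64(0.35), array([-0.67,  0.3 ,  2.35,  1.98,  0.79,  2.11]), [[0.16, 0.02, 0.67], [0.32, -0.1, 0.19]])
20 [ 0.529 -0.078  0.073] [ 0.82  0.3  -0.49] (np.float64(0.42), array([-0.75,  0.34,  2.28,  1.7 ,  0.9 ,  2.18]), [[0.18, -0.0, 0.66], [0.34, -0.15, 0.19]])
30 [ 0.533 -0.088  0.073] [ 0.76  0.44 -0.49] (np.float64(0
[... 680 characters left out ...]
  1.46,  2.28]), [[0.26, -0.08, 0.59], [0.5, -0.31, 0.19]])
80 [ 0.578 -0.12   0.073] [ 0.15  0.86 -0.49] (np.float64(0.74), array([-0.73,  0.77,  1.54,  0.84,  1.58,  2.26]), [[0.28, -0.09, 0.57], [0.54, -0.32, 0.19]])
90 [ 0.59  -0.121  0.073] [ 0.    0.87 -0.49] (np.float64(0.77), array([-0.68,  0.85,  1.4 ,  0.75,  1.69,  2.23]), [[0.3, -0.09, 0.55], [0.59, -0.33, 0.19]])
100 [ 0.601 -0.12   0.073] [-0.15  0.86 -0.49] (np.float64(0.81), array([-0.64,  0.93,  1.26,  0.67,  1.8 ,  2.19]), [[0.32, -0.09, 0.53], [0.64, -0.32, 0.19]])
110 [ 0.612 -0.117  0.073] [-0.3   0.82 -0.49] (np.float64(0.73), array([-0.59,  1.  ,  1.13,  0.58,  1.91,  2.14]), [[0.34, -0.08, 0.51], [0.68, -0.31, 0.19]])
```

Request:
{"op": "play_rows", "data": {
  "slide": [
    [0,0,0.015],
    [0,0,0.04],
    [0,0,0.05],
    [0,0,0.05],
    [0,0,0.04]
  ],
  "rot": [
    [0,0,0],
    [0,0,0],
    [0,0,0],
    [0,0,0],
    [0,0,0]
  ],
  "gripper": [-1,-1,-1,-1,-1]
}}

```text
clock: 7.05
tcp_pos: [0.4723, -0.3987, 0.2843]
ee_rot: [-0.571, -2.61, -0.13]
contact_force: [-0.5, -0.5, -1.1]
opening: 0.038
```

```bash
python3 - <<'E'
from h import *
im=bot.camera("wrist");cv2.imwrite("pics/w5.png",im[:,:,::-1])
bot.camera("side");st()
E
```

```text
t 7.15 q [-0.826  0.564  1.162 -0.191  1.845 -1.977] p [ 0.4734 -0.3999  0.2877] z [-0.415  0.18  -0.892] y [ 0.416  0.909 -0.01 ] F [ 1.  -1.1  0.2] op 0.0382 grasp [ 0.4448 -0.3875  0.2261]
```

View pics/w5.png

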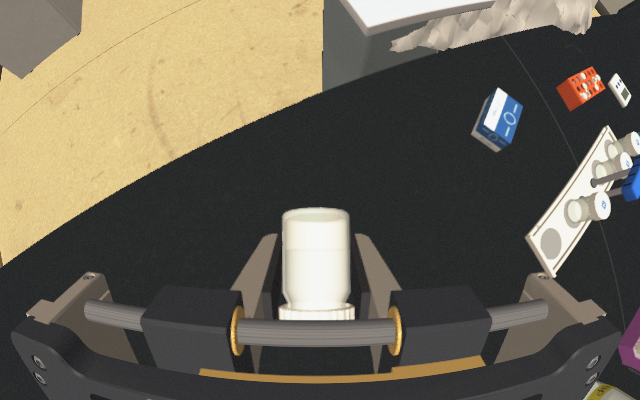

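Request:
{"op": "play_rows", "data": {
  "slide": [
    [0,0,0],
    [0,0,0],
    [0,0,0],
    [0,0,0],
    [0,0,0]
  ],
  "rot": [
    [-0.076,0.034,-0.16],
    [-0.076,0.034,-0.16],
    [-0.076,0.034,-0.16],
    [-0.076,0.034,-0.16],
    [-0.076,0.034,-0.16]
  ],
  "gripper": [-1,-1,-1,-1,-1]
}}

```text
clock: 7.78
tcp_pos: [0.4718, -0.3982, 0.2798]
ee_rot: [-1.657, -2.094, 0.162]
contact_force: [0.5, -0.1, -0.2]
opening: 0.0382
```

```bash
python3 -c "
from h import *
st()"
```

```text
t 7.78 q [-0.826  0.572  1.17  -0.191  1.843 -1.069] p [ 0.4718 -0.3982  0.2798] z [-0.423  0.189 -0.886] y [ 0.891  0.267 -0.368] F [ 0.5 -0.1 -0.2] op 0.0382 grasp [ 0.4427 -0.3852  0.2186]
```

Works as modelled: only q6 turns.

Request:
{"op": "play_rows", "data": {
  "slide": [
    [0,0,0],
    [0,0,0],
    [0,0,0],
    [0,0,0],
    [0,0,0]
  ],
  "rot": [
    [-0.076,0.034,-0.16],
    [-0.076,0.034,-0.16],
    [-0.076,0.034,-0.16],
    [-0.076,0.034,-0.16],
    [-0.076,0.034,-0.16]
  ],
  "gripper": [-1,-1,-1,-1,-1]
}}

```text
clock: 8.4
tcp_pos: [0.4718, -0.3983, 0.2798]
ee_rot: [-2.467, -1.193, 0.433]
contact_force: [0.4, 0.1, -1.4]
opening: 0.0382
```

Request:
{"op": "play_rows", "data": {
  "slide": [
    [0,0,0],
    [0,0,0],
    [0,0,0],
    [0,0,0],
    [0,0,0]
  ],
  "rot": [
    [-0.076,0.034,-0.16],
    [-0.076,0.034,-0.16],
    [-0.076,0.034,-0.16],
    [-0.076,0.034,-0.16],
    [-0.076,0.034,-0.16]
  ],
  "gripper": [-1,-1,-1,-1,-1]
}}

```text
clock: 9.02
tcp_pos: [0.4719, -0.3982, 0.2798]
ee_rot: [-2.874, 0.001, 0.644]
contact_force: [-0.4, 0.5, -0.4]
opening: 0.038
```

Request:
{"op": "play_rows", "data": {
  "slide": [
    [0,0,0],
    [0,0,0],
    [0,0,0],
    [0,0,0],
    [0,0,0]
  ],
  "rot": [
    [-0.076,0.034,-0.16],
    [-0.076,0.034,-0.16],
    [-0.076,0.034,-0.16],
    [-0.076,0.034,-0.16],
    [-0.076,0.034,-0.16]
  ],
  "gripper": [-1,-1,-1,-1,-1]
}}

```text
clock: 9.65
tcp_pos: [0.4719, -0.3982, 0.2797]
ee_rot: [2.734, -1.325, -0.745]
contact_force: [0.4, -0.5, -1.7]
opening: 0.0384
```

```bash
cat > plan2.py <<'E'
from k import *
o,p,R=st(); q0=np.array(o['q'])
Bt=np.array([.0253,-.0006,.0889]);dt=np.array([-.873,.009,-.488]);dt/=np.linalg.norm(dt)
# target orientation
R0=Ro.from_rotvec([-0.57,-2.607,-0.132]).as_matrix()
up=Ro.align_vectors([[0,0,1]],[R0@dt])[0].as_matrix()
for yaw in (50,60,70,80,90):
    Rt=Rz(np.radians(yaw+24.1))@up@R0
    pt=np.array([.590,-.056,.008+.10])-Rt@Bt
    q,e=ik(pt,Rt,np.array([-.7,.5,1.6,.8,1.5,2.2]))
    rv=Ro.from_matrix(Rt@R.T).as_rotvec(); n=int(np.ceil(np.linalg.norm(rv)/.18))
    print(yaw,'pt',pt.round(4),'q',q.round(2),e,'dp',(pt-p).round(4),'rv',rv.round(3),np.linalg.norm(rv).round(3),n)
    # path check
    qq=q0
    out=[]
    for i in range(1,n+1):
        Ri=Ro.from_rotvec(rv*i/n).as_matrix()@R; pi=p+(pt-p)*i/n
        qn,e=ik(pi,Ri,qq); out.append((qn-qq).round(2).tolist()); 
        if e>2e-3: print('bad',i,e)
        qq=qn
    print(' maxstep',np.abs(np.array(out)).max(0),'end',qq.round(2))
E
python3 plan2.py
```

```text
t 9.65 q [-0.827  0.572  1.17  -0.189  1.843  1.637] p [ 0.4719 -0.3982  0.2797] z [-0.422  0.19  -0.887] y [-0.737 -0.641  0.213] F [ 0.4 -0.5 -1.7] op 0.0384 grasp [ 0.4428 -0.3851  0.2186]
50 pt [ 0.5478 -0.1058  0.1735] q [-0.81  0.31  1.98  1.11  1.32  2.46] 3.880396004518616e-11 dp [ 0.0759  0.2925 -0.1063] rv [ 0.685 -0.214 -1.434] 1.603 9
 maxstep [0.03 0.04 0.12 0.17 0.11 0.14] end [-0.81  0.31  1.98  1.11  1.32  2.46]
60 pt [ 0.5571 -0.1123  0.1735] q [-0.79  0.41  1.85  1.01  1.44  2.44] 6.062754465130382e-13 dp [ 0.0852  0.2859 -0.1063] rv [ 0.687 -0.15  -1.267] 1.449 9
 maxstep [0.02 0.03 0.1  0.15 0.09 0.13] end [-0.79  0.41  1.85  1.01  1.44  2.44]
70 pt [ 0.5674 -0.1172  0.1735] q [-0.76  0.5   1.71  0.93  1.56  2.41] 7.66053886991358e-15 dp [ 0.0955  0.281  -0.1063] rv [ 0.685 -0.088 -1.1  ] 1.299 8
 maxstep [0.02 0.02 0.09 0.15 0.09 0.13] end [-0.76  0.5   1.71  0.93  1.56  2.41]
80 pt [ 0.5783 -0.1202  0.1735] q [-0.73  0.59  1.57  0.84  1.68  2.37] 4.698206490516554e-09 dp [ 0.1065  0.278  -0.1063] rv [ 0.68  -0.028 -0.932] 1.154 7
 maxstep [0.02 0.02 0.08 0.15 0.08 0.13] end [-0.73  0.59  1.57  0.84  1.68  2.37]
90 pt [ 0.5897 -0.1213  0.1735] q [-0.68  0.68  1.43  0.77  1.79  2.33] 1.9984014443252818e-15 dp [ 0.1178  0.277  -0.1063] rv [ 0.671  0.031 -0.764] 1.018 6
 maxstep [0.03 0.03 0.07 0.17 0.07 0.14] end [-0.68  0.68  1.43  0.77  1.79  2.33]
```

Request:
{"op": "play_rows", "data": {
  "slide": [
    [0.017,0.04,-0.008],
    [0.017,0.04,-0.008],
    [0.017,0.04,-0.008],
    [0.017,0.04,-0.008],
    [0.017,0.04,-0.008]
  ],
  "rot": [
    [0.096,0.0045,-0.109],
    [0.096,0.0045,-0.109],
    [0.096,0.0045,-0.109],
    [0.096,0.0045,-0.109],
    [0.096,0.0045,-0.109]
  ],
  "gripper": [-1,-1,-1,-1,-1]
}}

```text
clock: 10.28
tcp_pos: [0.5575, -0.1973, 0.2399]
ee_rot: [-1.904, 1.55, 0.902]
contact_force: [0.1, -0.2, -1.7]
opening: 0.0384
```

Request:
{"op": "play_rows", "data": {
  "slide": [
    [0.017,0.04,-0.008],
    [0.017,0.037,-0.008],
    [0,0,0],
    [0,0,0],
    [0,0,0]
  ],
  "rot": [
    [0.096,0.0045,-0.109],
    [0.096,0.0045,-0.109],
    [0,0,0],
    [0,0,0],
    [0,0,0]
  ],
  "gripper": [-1,-1,-1,-1,-1]
}}

```text
clock: 10.9
tcp_pos: [0.5914, -0.1227, 0.2254]
ee_rot: [-1.574, 1.578, 0.923]
contact_force: [-0.8, -0.1, -0.6]
opening: 0.0378
```

```bash
cat > chk.py <<'E'
from k import *
import sys
n=sys.argv[1]
o,p,R=st()
Bt=np.array([.0253,-.0006,.0889]);dt=np.array([-.873,.009,-.488]);dt/=np.linalg.norm(dt)
print('base',(p+R@Bt).round(4),'axis',(R@dt).round(3))
ims=[]
for c in ("wrist","side","top"):
    im=bot.camera(c)[:,:,::-1].copy();ims.append(im);cv2.imwrite(f"pics/{c}{n}.png",im)
    print(c,'seat',[(np.round(d['location'],4).tolist(),round(d['conf'],2)) for d in bot.place_of(c,"empty_seat")],'vials',[(np.round(d['location'],4).tolist(),round(d['conf'],2)) for d in bot.place_of(c,"fallen_vial")])
s=cv2.resize(ims[1][150:310,220:420],(400,320),interpolation=cv2.INTER_CUBIC);t=cv2.resize(ims[2][140:270,210:380],(400,320),interpolation=cv2.INTER_CUBIC)
cv2.imwrite(f"pics/st{n}.png",np.hstack([s,t]))
st()
E
python3 chk.py a
```

```text
t 10.9 q [-0.683  0.611  1.421  0.78   1.848  2.38 ] p [ 0.5914 -0.1227  0.2254] z [ 0.     0.871 -0.491] y [-1.     0.001  0.002] F [-0.8 -0.1 -0.6] op 0.0378 grasp [ 0.5914 -0.0626  0.1916]
base [ 0.5919 -0.0576  0.1598] axis [-0.007  0.003  1.   ]
wrist seat [([0.5885, -0.0578, 0.0084], 0.69), ([0.5258, 0.2082, 0.0102], 0.52)] vials [([0.5902, -0.0523, 0.1611], 0.91)]
side seat [([0.5904, -0.0532, 0.0054], 0.96), ([0.5737, 0.0147, 0.0109], 0.47)] vials [([0.5913, -0.0609, 0.1608], 0.57)]
top seat [([0.5882, -0.0561, 0.0074], 0.69)] vials [([0.5894, -0.055, 0.1652], 0.56), ([0.5615, 0.0716, 0.0012], 0.53)]
t 11.35 q [-0.682  0.611  1.423  0.78   1.848  2.381] p [ 0.5911 -0.1216  0.2247] z [-0.001  0.872 -0.489] y [-1.     0.001  0.004] F [-0.6 -0.5 -1.1] op 0.0381 grasp [ 0.5911 -0.0614  0.191 ]
```

View pics/wrista.png

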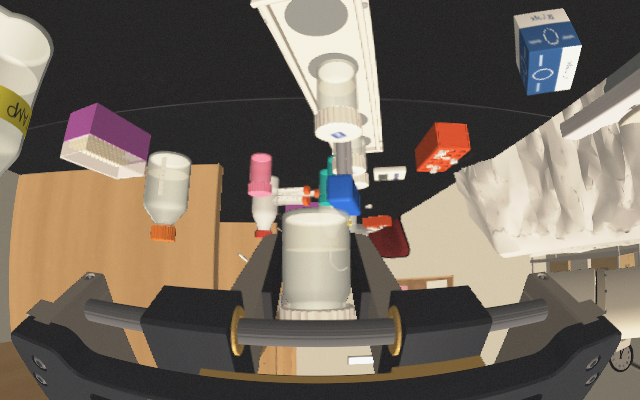

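View pics/sta.png

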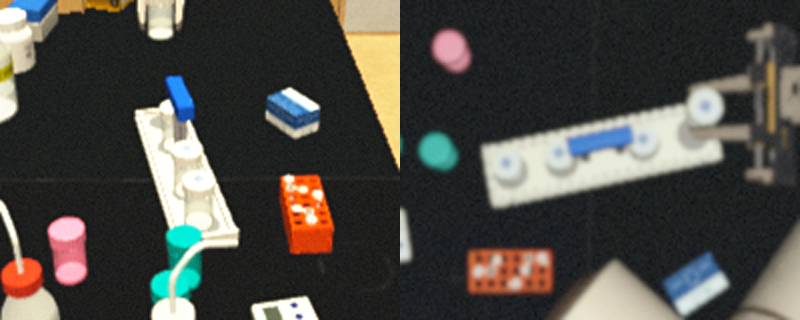

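Request:
{"op": "play_rows", "data": {
  "slide": [
    [-0.001,0,-0.03],
    [-0.001,0,-0.035],
    [0,0,-0.035],
    [0,0,-0.02],
    [0,0,-0.01]
  ],
  "rot": [
    [0,0,0],
    [0,0,0],
    [0,0,0],
    [0,0,0],
    [0,0,0]
  ],
  "gripper": [-1,-1,-1,-1,-1]
}}

```text
clock: 11.98
tcp_pos: [0.589, -0.1214, 0.0939]
ee_rot: [-1.572, 1.578, 0.927]
contact_force: [0.9, 0.1, 1.0]
opening: 0.0382
```

Request:
{"op": "play_rows", "data": {
  "slide": [
    [0,0,0],
    [0,0,0]
  ],
  "rot": [
    [0,0,0],
    [0,0,0]
  ],
  "gripper": [-1,-1]
}}

```text
clock: 12.22
tcp_pos: [0.5898, -0.122, 0.0959]
ee_rot: [-1.574, 1.577, 0.923]
contact_force: [0.1, 0.7, -0.3]
opening: 0.0382
```

```bash
python3 chk.py b
```

```text
t 12.22 q [-0.684  0.811  1.412  0.751  1.711  2.244] p [ 0.5898 -0.122   0.0959] z [ 0.     0.872 -0.49 ] y [-1.     0.001  0.002] F [ 0.1  0.7 -0.3] op 0.0382 grasp [ 0.5898 -0.0618  0.0621]
base [ 0.5903 -0.0569  0.0303] axis [-0.007  0.002  1.   ]
wrist seat [([0.5908, -0.0567, 0.0073], 0.56)] vials [([0.5916, -0.0564, 0.0304], 0.86), ([0.592, -0.06, 0.0091], 0.71)]
side seat [([0.5915, -0.0532, 0.0105], 0.64)] vials [([0.592, -0.0576, 0.0308], 0.66), ([0.5887, -0.0565, 0.0092], 0.48)]
top seat [([0.5903, -0.0552, 0.0052], 0.82)] vials [([0.585, -0.0549, 0.0315], 0.62)]
t 12.68 q [-0.684  0.812  1.413  0.751  1.711  2.244] p [ 0.5892 -0.1216  0.0948] z [-0.001  0.872 -0.489] y [-1.     0.001  0.003] F [ 0.6 -0.1 -0. ] op 0.0382 grasp [ 0.5891 -0.0614  0.0611]
```

View pics/wristb.png

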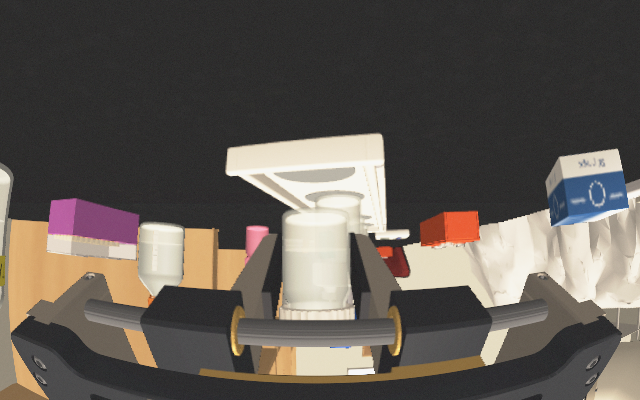

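View pics/stb.png

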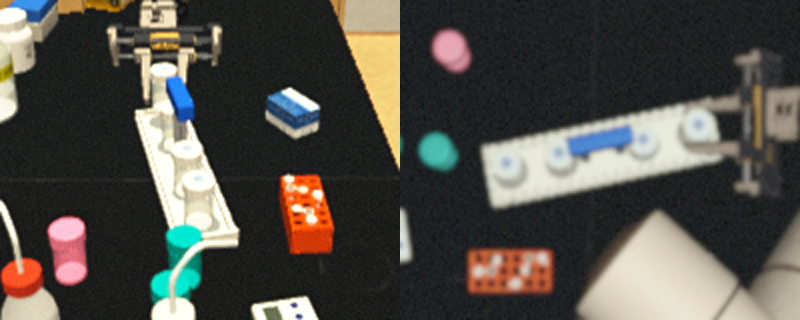

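Request:
{"op": "play_rows", "data": {
  "slide": [
    [0,0,-0.008],
    [0,0,-0.007],
    [0,0,-0.003],
    [0,0,0],
    [0,0,0]
  ],
  "rot": [
    [0,0,0],
    [0,0,0],
    [0,0,0],
    [0,0,0],
    [0,0,0]
  ],
  "gripper": [-1,-1,-1,-1,-1]
}}

```text
clock: 13.3
tcp_pos: [0.5892, -0.1216, 0.0768]
ee_rot: [-1.573, 1.578, 0.925]
contact_force: [-0.1, 0.2, -0.4]
opening: 0.038
```

Request:
{"op": "play_rows", "data": {
  "slide": [
    [0,0,-0.002],
    [0,0,0]
  ],
  "rot": [
    [0,0,0],
    [0,0,0]
  ],
  "gripper": [-1,-1]
}}

```text
clock: 13.55
tcp_pos: [0.5891, -0.1215, 0.0746]
ee_rot: [-1.573, 1.578, 0.925]
contact_force: [-0.7, -0.8, -0.9]
opening: 0.0383
```

```bash
python3 chk.py c
```

```text
t 13.55 q [-0.684  0.849  1.403  0.749  1.692  2.226] p [ 0.5891 -0.1215  0.0746] z [-0.001  0.872 -0.489] y [-1.     0.001  0.004] F [-0.7 -0.8 -0.9] op 0.0383 grasp [ 0.589  -0.0613  0.0409]
base [ 0.5895 -0.0563  0.0091] axis [-0.005  0.001  1.   ]
wrist seat [] vials [([0.5885, -0.0534, 0.0101], 0.88)]
side seat [([0.5911, -0.054, 0.0045], 0.64)] vials [([0.5909, -0.0591, 0.0122], 0.69), ([0.5691, 0.0174, 0.0063], 0.22)]
top seat [([0.5874, -0.0532, 0.0079], 0.59)] vials [([0.5888, -0.0548, 0.0122], 0.63)]
t 14.0 q [-0.684  0.848  1.403  0.749  1.692  2.226] p [ 0.5891 -0.1216  0.0747] z [-0.001  0.872 -0.489] y [-1.     0.001  0.004] F [ 0.5 -0.8 -0.9] op 0.0379 grasp [ 0.5891 -0.0614  0.041 ]
```

Lower a little until force shows.

Request:
{"op": "play_rows", "data": {
  "slide": [
    [0,0,-0.002],
    [0,0,0]
  ],
  "rot": [
    [0,0,0],
    [0,0,0]
  ],
  "gripper": [-1,-1]
}}

```text
clock: 14.25
tcp_pos: [0.589, -0.1215, 0.0725]
ee_rot: [-1.572, 1.578, 0.926]
contact_force: [0.6, 0.5, -0.1]
opening: 0.038
```

Request:
{"op": "play_rows", "data": {
  "slide": [
    [0,0,-0.002],
    [0,0,0]
  ],
  "rot": [
    [0,0,0],
    [0,0,0]
  ],
  "gripper": [-1,-1]
}}

```text
clock: 14.5
tcp_pos: [0.5892, -0.1216, 0.0712]
ee_rot: [-1.572, 1.577, 0.926]
contact_force: [-0.4, 0.1, 2.7]
opening: 0.0382
```

Request:
{"op": "play_rows", "data": {
  "slide": [
    [0,0,0],
    [0,0,0],
    [0,0,0],
    [0,0,0],
    [0,0,0]
  ],
  "rot": [
    [0,0,0],
    [0,0,0],
    [0,0,0],
    [0,0,0],
    [0,0,0]
  ],
  "gripper": [-0.12,0,0.2,0.4,0.4]
}}

```text
clock: 15.12
tcp_pos: [0.5891, -0.1216, 0.0707]
ee_rot: [-1.573, 1.578, 0.925]
contact_force: [0.1, 0.4, 0.4]
opening: 0.0646
```

```bash
python3 chk.py d
```

```text
t 15.12 q [-0.684  0.856  1.401  0.748  1.688  2.223] p [ 0.5891 -0.1216  0.0707] z [-0.001  0.872 -0.489] y [-1.     0.001  0.004] F [0.1 0.4 0.4] op 0.0646 grasp [ 0.5891 -0.0614  0.037 ]
base [ 0.5896 -0.0564  0.0052] axis [-0.005  0.001  1.   ]
wrist seat [] vials [([0.5918, -0.0546, 0.0084], 0.94)]
side seat [([0.5865, -0.0547, 0.0083], 0.77)] vials [([0.5912, -0.0549, 0.0077], 0.68)]
top seat [([0.5879, -0.0561, 0.0098], 0.88)] vials [([0.5861, -0.056, 0.0093], 0.66)]
t 15.57 q [-0.684  0.856  1.401  0.748  1.688  2.223] p [ 0.5891 -0.1216  0.0707] z [-0.001  0.872 -0.489] y [-1.     0.001  0.004] F [-0.2 -0.2 -0.1] op 0.0639 grasp [ 0.5891 -0.0614  0.037 ]
```

View pics/wristd.png

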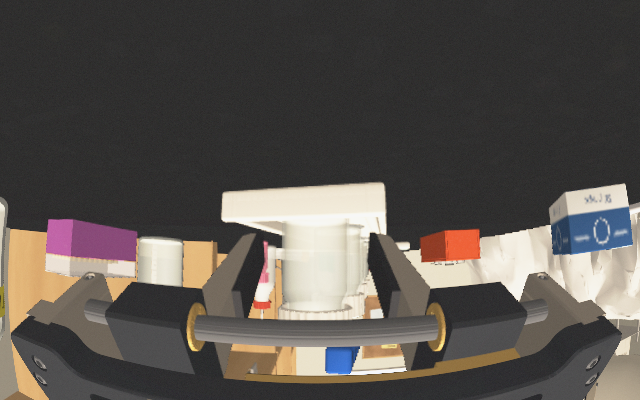

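View pics/std.png

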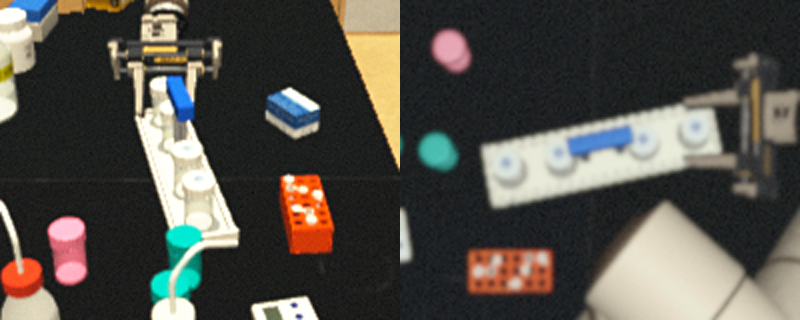

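Request:
{"op": "play_rows", "data": {
  "slide": [
    [0,-0.016,0.009],
    [0,-0.026,0.015],
    [0,-0.03,0.017],
    [0,-0.03,0.017],
    [0,-0.02,0.03]
  ],
  "rot": [
    [0,0,0],
    [0,0,0],
    [0,0,0],
    [0,0,0],
    [0,0,0]
  ],
  "gripper": [0.4,0.4,0.4,0.4,1]
}}

```text
clock: 16.2
tcp_pos: [0.5885, -0.2458, 0.1592]
ee_rot: [-1.571, 1.579, 0.925]
contact_force: [1.0, -0.6, 0.5]
opening: 0.0721
```

Request:
{"op": "play_rows", "data": {
  "slide": [
    [0,-0.02,0.05],
    [0,0,0.05],
    [0,0,0.03]
  ],
  "rot": [
    [0,0,0],
    [0,0,0],
    [0,0,0]
  ],
  "gripper": [1,1,1]
}}

```text
clock: 16.58
tcp_pos: [0.5892, -0.265, 0.2922]
ee_rot: [-1.575, 1.579, 0.92]
contact_force: [-0.4, 0.1, 0.1]
opening: 0.0916
```

```bash
python3 chk.py e; python3 - <<'E'
from k import *
for c in ("side","top","wrist"):
    bot.camera(c); 
    for t in ("grip_bar","seat_a"): print(c,t,[(np.round(d['location'],4).tolist(),round(d['conf'],2)) for d in bot.place_of(c,t)])
o,p,R=st();q0=np.array(o['q'])
for s in (1,-1):
    y=s*np.array([np.cos(.2147),np.sin(.2147),0]);z=np.array([0,0,-1.]);Rt=np.c_[np.cross(y,z),y,z]
    pt=np.array([.562,.076,.30])
    for seed in (-.3,2.84):
        q,e=ik(pt,Rt,np.array([-.08,.2,1.6,0,1.4,seed]))
        if e<1e-3:
            print(s,seed,q.round(3))
    rv=Ro.from_matrix(Rt@R.T).as_rotvec();n=int(np.ceil(np.linalg.norm(rv)/.18));qq=q0;Q=[]
    print('dp',(pt-p).round(3),'rv',rv.round(3),np.linalg.norm(rv),n)
    for i in range(1,n+1):
        qn,e=ik(p+(pt-p)*i/n,Ro.from_rotvec(rv*i/n).as_matrix()@R,qq);print(qn.round(2),round(e,4));qq=qn
E
```

```text
t 16.57 q [-0.832  0.719  1.114  0.741  2.086  2.418] p [ 0.5892 -0.265   0.2922] z [ 0.002  0.871 -0.492] y [-1.     0.002  0.001] F [-0.4  0.1  0.1] op 0.0916 grasp [ 0.5893 -0.2049  0.2583]
base [ 0.5899 -0.2     0.2265] axis [-0.008  0.004  1.   ]
wrist seat [([0.591, -0.0578, 0.007], 0.58)] vials [([0.5903, -0.0544, 0.0086], 0.86)]
side seat [([0.5868, -0.0539, 0.0072], 0.95)] vials [([0.5942, -0.0573, 0.0059], 0.71)]
top seat [([0.5888, -0.0541, 0.009], 0.66)] vials [([0.5878, -0.0574, 0.011], 0.51)]
t 17.02 q [-0.831  0.725  1.12   0.74   2.084  2.416] p [ 0.5888 -0.2631  0.2867] z [-0.002  0.874 -0.487] y [-1.     0.001  0.006] F [-1.1 -0.9 -0.3] op 0.092 grasp [ 0.5886 -0.2028  0.2532]
side grip_bar [([0.5624, 0.0765, 0.1286], 0.93)]
side seat_a [([0.5315, 0.2081, 0.0095], 0.96), ([0.548, 0.1334, 0.0097], 0.88), ([0.5746, 0.0164, 0.0088], 0.75)]
top grip_bar [([0.5883, -0.0569, 0.007], 0.69), ([0.5606, 0.0757, 0.123], 0.66)]
top seat_a [([0.5743, 0.0138, 0.0097], 0.97), ([0.5475, 0.1341, 0.0112], 0.95), ([0.5337, 0.2013, 0.0098], 0.7)]
wrist grip_bar [([0.5617, 0.0744, 0.123
[... 970 characters left out ...]
.  ] 0.5523
[-0.24  0.13  2.27  2.16  0.17  3.  ] 0.5618
[-0.24  0.14  2.29  2.29  0.17  3.  ] 0.6073
[-0.22  0.16  2.31  2.43  0.17  3.  ] 0.6556
[-0.21  0.19  2.32  2.58  0.17  3.  ] 0.7058
[-0.18  0.21  2.34  2.74  0.17  3.  ] 0.7568
[-0.14  0.24  2.34  2.92  0.17  3.  ] 0.8071
-1 2.84 [-0.079  0.14   1.623 -0.     1.379  2.848]
dp [-0.027  0.34   0.011] rv [-1.056 -0.116  0.197] 1.0800537159573491 7
[-0.77  0.59  1.25  0.65  1.95  2.38] 0.0
[-0.69  0.46  1.37  0.56  1.82  2.38] 0.0
[-0.6   0.35  1.47  0.48  1.7   2.42] 0.0
[-0.49  0.26  1.54  0.38  1.59  2.48] 0.0
[-0.36  0.19  1.59  0.27  1.49  2.58] 0.0
[-0.23  0.15  1.62  0.15  1.42  2.7 ] 0.0
[-0.08  0.14  1.62  0.    1.38  2.85] 0.0
```

View pics/ste.png

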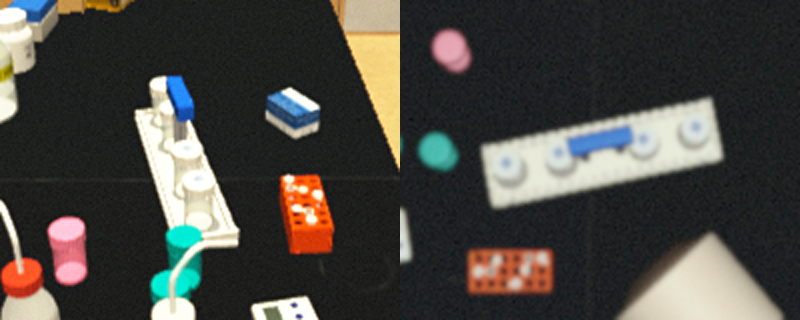

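Request:
{"op": "play_rows", "data": {
  "slide": [
    [-0.004,0.049,0.002],
    [-0.004,0.049,0.002],
    [-0.004,0.049,0.002],
    [-0.004,0.049,0.002],
    [-0.004,0.049,0.002]
  ],
  "rot": [
    [-0.151,-0.0165,0.028],
    [-0.151,-0.0165,0.028],
    [-0.151,-0.0165,0.028],
    [-0.151,-0.0165,0.028],
    [-0.151,-0.0165,0.028]
  ],
  "gripper": [1,1,1,1,1]
}}

```text
clock: 18.1
tcp_pos: [0.5689, -0.0173, 0.2996]
ee_rot: [-2.217, 1.892, 0.307]
contact_force: [1.6, 0.1, -0.7]
opening: 0.0918
```

Request:
{"op": "play_rows", "data": {
  "slide": [
    [-0.004,0.049,0.002],
    [-0.004,0.045,0.0],
    [0,0,0],
    [0,0,0],
    [0,0,0]
  ],
  "rot": [
    [-0.151,-0.0165,0.028],
    [-0.151,-0.0165,0.028],
    [0,0,0],
    [0,0,0],
    [0,0,0]
  ],
  "gripper": [1,1,1,1,1]
}}

```text
clock: 18.73
tcp_pos: [0.5614, 0.0736, 0.3005]
ee_rot: [2.442, -1.975, 0.0]
contact_force: [-0.4, -0.8, -0.0]
opening: 0.0918
```

```bash
python3 - <<'E'
from k import *
im=bot.camera("wrist");cv2.imwrite("pics/wf.png",im[:,:,::-1])
for t in ("grip_bar","seat_a","empty_seat"): print(t,[(np.round(d['location'],4).tolist(),round(d['conf'],2)) for d in bot.place_of("wrist",t)])
o,p,R=st()
y=-np.array([np.cos(.2147),np.sin(.2147),0]);z=np.array([0,0,-1.]);Rt=np.c_[np.cross(y,z),y,z]
print('rv',Ro.from_matrix(Rt@R.T).as_rotvec().round(4))
E
```

```text
grip_bar [([0.5617, 0.0772, 0.1257], 0.6)]
seat_a [([0.5265, 0.2057, 0.0122], 0.95), ([0.5753, 0.0159, 0.0041], 0.82), ([0.5492, 0.1335, 0.0137], 0.74)]
empty_seat [([0.5878, -0.0595, 0.0066], 0.86)]
t 18.93 q [-8.200e-02  1.380e-01  1.624e+00 -1.000e-03  1.380e+00  2.849e+00] p [0.5613 0.0741 0.3006] z [-0.    -0.001 -1.   ] y [-0.978 -0.209  0.001] F [ 0.4 -0.4 -0.5] op 0.092 grasp [0.5613 0.074  0.2316]
rv [ 0.0011 -0.0004  0.0038]
```

View pics/wf.png

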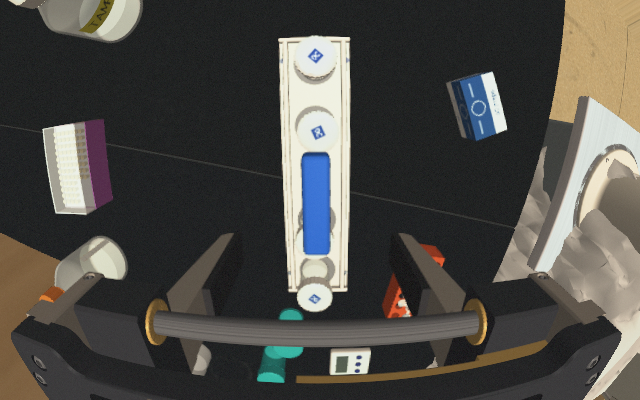

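Request:
{"op": "play_rows", "data": {
  "slide": [
    [0,0.001,-0.025],
    [0,0.001,-0.03],
    [0,0,-0.025],
    [0,0,-0.015],
    [0,0,-0.006]
  ],
  "rot": [
    [0,0,0],
    [0,0,0],
    [0,0,0],
    [0,0,0],
    [0,0,0]
  ],
  "gripper": [1,1,1,1,1]
}}

```text
clock: 19.55
tcp_pos: [0.561, 0.0771, 0.199]
ee_rot: [2.443, -1.972, -0.0]
contact_force: [-0.1, -0.3, -0.2]
opening: 0.0918
```

Request:
{"op": "play_rows", "data": {
  "slide": [
    [0,0,-0.005],
    [0,0,0],
    [0,0,0]
  ],
  "rot": [
    [0,0,0],
    [0,0,0],
    [0,0,0]
  ],
  "gripper": [1,1,1]
}}

```text
clock: 19.92
tcp_pos: [0.5615, 0.0774, 0.1954]
ee_rot: [2.445, -1.972, 0.003]
contact_force: [-0.2, -0.5, 0.1]
opening: 0.0918
```

```bash
python3 - <<'E'
from k import *
im=bot.camera("wrist");cv2.imwrite("pics/wg.png",im[:,:,::-1])
for t in ("grip_bar",): print(t,[(np.round(d['location'],4).tolist(),round(d['conf'],2)) for d in bot.place_of("wrist",t)])
o,p,R=st()
E
```

```text
grip_bar [([0.5617, 0.0746, 0.1219], 0.64)]
t 20.02 q [-7.600e-02  2.430e-01  1.722e+00 -1.000e-03  1.176e+00  2.853e+00] p [0.5615 0.0775 0.1953] z [ 0.001 -0.001 -1.   ] y [-0.977 -0.212 -0.001] F [0.9 0.1 0.4] op 0.0919 grasp [0.5615 0.0774 0.1263]
```

View pics/wg.png

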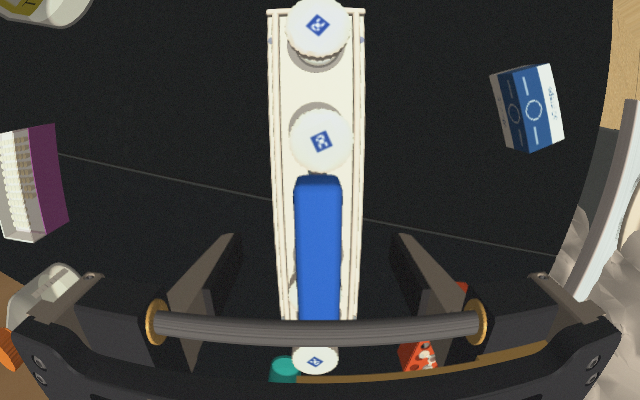

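Request:
{"op": "play_rows", "data": {
  "slide": [
    [0,0,0],
    [0,0,0],
    [0,0,0],
    [0,0,0],
    [0,0,0]
  ],
  "rot": [
    [0,0,0],
    [0,0,0],
    [0,0,0],
    [0,0,0],
    [0,0,0]
  ],
  "gripper": [0.4,0,-0.2,-0.4,-0.5],
  "squeeze": 40
}}

```text
clock: 20.65
tcp_pos: [0.5611, 0.0774, 0.1947]
ee_rot: [2.444, -1.972, 0.001]
contact_force: [0.0, -0.7, 0.8]
opening: 0.0437
```

Request:
{"op": "play_rows", "data": {
  "slide": [
    [0,0,0],
    [0,0,0],
    [0,0,0],
    [0,0,0],
    [0,0,0]
  ],
  "rot": [
    [0,0,0],
    [0,0,0],
    [0,0,0],
    [0,0,0],
    [0,0,0]
  ],
  "gripper": [-0.7,-1,-1,-1,-1]
}}

```text
clock: 21.28
tcp_pos: [0.561, 0.0774, 0.1946]
ee_rot: [2.444, -1.972, 0.001]
contact_force: [-0.9, 0.2, 0.0]
opening: 0.0238
```

```bash
python3 -c "
from h import *
st()"
```

```text
t 21.27 q [-7.600e-02  2.430e-01  1.723e+00 -1.000e-03  1.176e+00  2.853e+00] p [0.561  0.0774 0.1946] z [-0.    -0.001 -1.   ] y [-0.977 -0.212  0.001] F [-0.9  0.2  0. ] op 0.0238 grasp [0.561  0.0773 0.1256]
```

Request:
{"op": "play_rows", "data": {
  "slide": [
    [0,0,0.002],
    [0,0,0.003],
    [0,0,0.004],
    [0,0,0.005],
    [0,0,0.006]
  ],
  "rot": [
    [0,0,0],
    [0,0,0],
    [0,0,0],
    [0,0,0],
    [0,0,0]
  ],
  "gripper": [-1,-1,-1,-1,-1]
}}

```text
clock: 21.9
tcp_pos: [0.5611, 0.0774, 0.2151]
ee_rot: [2.444, -1.972, 0.001]
contact_force: [0.5, 0.1, -4.9]
opening: 0.0235
```

```bash
python3 chk.py h
```

```text
t 21.9 q [-7.600e-02  2.190e-01  1.708e+00 -1.000e-03  1.215e+00  2.853e+00] p [0.5611 0.0774 0.2151] z [-0.    -0.001 -1.   ] y [-0.977 -0.212  0.   ] F [ 0.5  0.1 -4.9] op 0.0235 grasp [0.5611 0.0774 0.1461]
base [0.567  0.0527 0.1262] axis [-0.194  0.852  0.487]
wrist seat [([0.3862, -0.0646, 0.0008], 0.18)] vials [([0.5909, -0.0532, 0.0275], 0.78)]
side seat [([0.5889, -0.0554, 0.0258], 0.88)] vials [([0.5908, -0.0581, 0.0301], 0.49)]
top seat [([0.5873, -0.0553, 0.0277], 0.84)] vials [([0.5855, -0.0553, 0.0298], 0.64)]
t 22.35 q [-7.600e-02  2.190e-01  1.708e+00 -1.000e-03  1.214e+00  2.853e+00] p [0.561  0.0775 0.2145] z [-0.    -0.001 -1.   ] y [-0.977 -0.212  0.001] F [ 0.3  0.9 -4.6] op 0.0243 grasp [0.561  0.0774 0.1455]
```

View pics/sth.png

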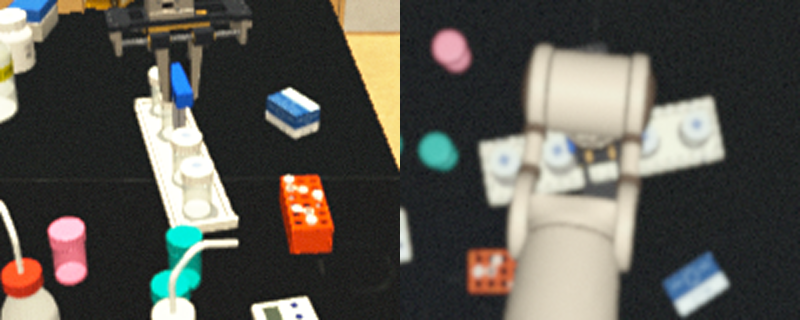

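View pics/wristh.png

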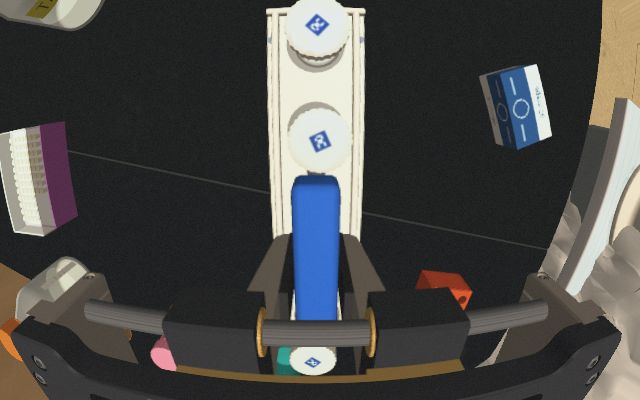

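Request:
{"op": "play_rows", "data": {
  "slide": [
    [0,0,0.003],
    [0,0,0.006],
    [0,0,0.009],
    [0,0,0.011],
    [0,0,0.012]
  ],
  "rot": [
    [0,0,0],
    [0,0,0],
    [0,0,0],
    [0,0,0],
    [0,0,0]
  ],
  "gripper": [-1,-1,-1,-1,-1]
}}

```text
clock: 22.98
tcp_pos: [0.5613, 0.0774, 0.2568]
ee_rot: [2.445, -1.972, 0.002]
contact_force: [0.2, -0.5, -4.8]
opening: 0.0236
```

Request:
{"op": "play_rows", "data": {
  "slide": [
    [0,0,0.012],
    [0,0,0.012],
    [0,0,0.012],
    [0,0,0.01],
    [0,0,0.007]
  ],
  "rot": [
    [0,0,0],
    [0,0,0],
    [0,0,0],
    [0,0,0],
    [0,0,0]
  ],
  "gripper": [-1,-1,-1,-1,-1]
}}

```text
clock: 23.6
tcp_pos: [0.5612, 0.0774, 0.3094]
ee_rot: [2.445, -1.972, 0.002]
contact_force: [0.7, -0.2, -4.6]
opening: 0.0239
```

Request:
{"op": "play_rows", "data": {
  "slide": [
    [0,0,0.004],
    [0,0,0.002],
    [0,0,0],
    [0,0,0],
    [0,0,0]
  ],
  "rot": [
    [0,0,0],
    [0,0,0],
    [0,0,0],
    [0,0,0],
    [0,0,0]
  ],
  "gripper": [-1,-1,-1,-1,-1]
}}

```text
clock: 24.22
tcp_pos: [0.561, 0.0774, 0.3144]
ee_rot: [2.444, -1.972, 0.001]
contact_force: [-0.3, 0.3, -4.6]
opening: 0.0238
```

Request:
{"op": "play_rows", "data": {
  "slide": [
    [0,0,0],
    [0,0,0],
    [0,0,0],
    [0,0,0],
    [0,0,0]
  ],
  "rot": [
    [0,0,0],
    [0,0,0],
    [0,0,0],
    [0,0,0],
    [0,0,0]
  ],
  "gripper": [-1,-1,-1,-1,-1]
}}

```text
clock: 24.85
tcp_pos: [0.5611, 0.0775, 0.3147]
ee_rot: [2.445, -1.972, 0.001]
contact_force: [-0.4, 0.3, -4.2]
opening: 0.0238
```

```bash
python3 chk.py i; python3 - <<'E'
from h import *
for c in ("side","wrist"):
    bot.camera(c)
    for t in ("seat_a","vial_a","carrier","timer","tube_rack","carton"): print(c,t,[(np.round(d['location'],4).tolist(),round(d['conf'],2)) for d in bot.place_of(c,t)])
o,_,_=st(); print(np.abs(o['joint_velocities']).max())
E
```

```text
t 24.85 q [-7.600e-02  1.280e-01  1.607e+00 -1.000e-03  1.407e+00  2.853e+00] p [0.5611 0.0775 0.3147] z [ 0.    -0.001 -1.   ] y [-0.977 -0.212  0.   ] F [-0.4  0.3 -4.2] op 0.0238 grasp [0.5611 0.0774 0.2457]
base [0.5671 0.0527 0.2259] axis [-0.194  0.852  0.487]
wrist seat [] vials [([0.5882, -0.0547, 0.1272], 0.73)]
side seat [([0.5866, -0.0549, 0.128], 0.78), ([0.5514, 0.1329, 0.131], 0.68), ([0.5743, 0.0192, 0.1321], 0.48)] vials [([0.5621, 0.0757, 0.1193], 0.56), ([0.592, -0.0573, 0.1258], 0.44)]
top seat [([0.5857, -0.0548, 0.1272], 0.91)] vials [([0.5885, -0.0551, 0.1312], 0.53)]
t 25.3 q [-7.600e-02  1.280e-01  1.607e+00 -1.000e-03  1.407e+00  2.853e+00] p [0.5611 0.0774 0.3147] z [-0.    -0.001 -1.   ] y [-0.977 -0.212  0.   ] F [-0.4 -0.3 -5.1] op 0.0239 grasp [0.5611 0.0774 0.2457]
side seat_a [([0.5754, 0.0161, 0.1291], 0.92), ([0.5489, 0.1362, 0.1307], 0.87), ([0.5333, 0.2051, 0.127], 0.81), ([0.3825, -0.0594, -0.0013], 0.66)]
side vial_a [([0.6912, 0.2919, 0.0007], 0.79), ([0.538, 0.2068, 0.1249], 0.71), ([0.5536, 0.3096, -0.0034], 0.62), ([0.5533, 0.1316, 0.1236], 0
[... 191 characters left out ...]
, 0.0776, 0.2488], 0.65), ([0.397, 0.1979, 0.0001], 0.61), ([0.3823, -0.06, 0.0004], 0.17)]
side carton [([0.3831, -0.0578, -0.0015], 0.74)]
wrist seat_a []
wrist vial_a [([0.5714, 0.0178, 0.1305], 0.89), ([0.6948, 0.2969, -0.0001], 0.76), ([0.5645, 0.3866, 0.0025], 0.66)]
wrist carrier [([0.5573, 0.0737, 0.1211], 0.76)]
wrist timer [([0.4333, 0.3787, 0.0016], 0.76)]
wrist tube_rack [([0.3921, 0.1983, 0.0066], 0.72)]
wrist carton [([0.3862, -0.0611, 0.0009], 0.87)]
t 26.0 q [-7.600e-02  1.280e-01  1.607e+00 -1.000e-03  1.407e+00  2.853e+00] p [0.5611 0.0774 0.3147] z [-0.    -0.001 -1.   ] y [-0.977 -0.212  0.   ] F [-0.4  0.6 -4.5] op 0.0237 grasp [0.5611 0.0774 0.2457]
0.002329922635114432
```

View pics/sti.png

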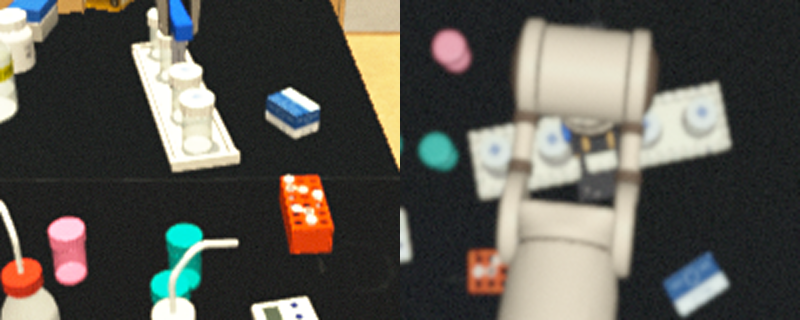

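View pics/wristi.png

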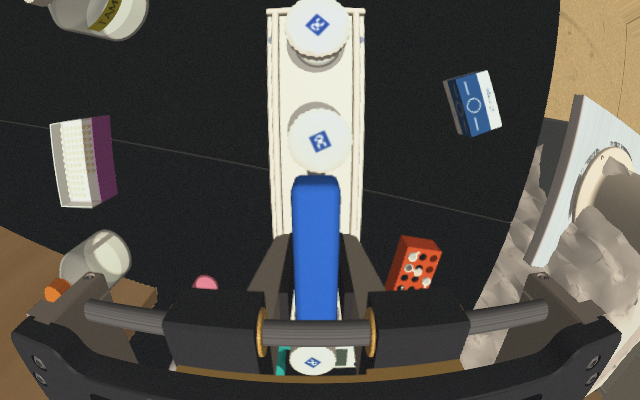

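The carrier is level about 120 mm up, at rest, with all four vials standing in line and the bystanders where they were.

```bash
python3 -c "
from plant import bot
print(bot.close_job())"
```

```text
the job is handed in; nothing more can be done
None
```

I stood the fallen vial cap up on the empty seat and let go. I then took the carrier by its blue grip bar at about 40 N and lifted it level. I handed the job in at about 26 s with the carrier held still.

**Placing the vial:** after release, the networks put its base within about 6 mm of the seat centre, and the pictures showed it upright. The force on the tool fell back to about zero, with the carrier still on the bench.

**Final hold:**
- The carrier's underside is about 118–121 mm above the bench by the networks, and the grip lift agrees at 120 mm.
- The joints are essentially still, at no more than 0.002 rad/s.
- The force reading is steady at about 4.6 N, the weight of the carrier.
- All four vials stand in line in the pictures.
- The timer, tube rack and carton are within about 6 mm of where they started, which is roughly the networks' own accuracy.

**Checks that disagreed:** the networks also gave a few stray readings. They reported a look-alike as a vial, and the carrier as the tube rack. I discarded both after comparing with the pictures. No check failed.

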